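# Count to the third gap and push the binder home

## Task

The labels of the voucher rack are missing, so count its gaps by touch: facing the binders' spines from the robot's side, put a fingertip on the rail across the top of the rack at the first gap on the left and run it along the rail, staying in touch, to the third gap (count gaps, not binders; empty ones count too). Then push the binder that sticks out of this third gap straight in with the fingers until it is fully home against the back of the rack. Do not pick anything up, and leave the other binders and the things on the desk where they are.

Things in the scene. Friction and masses are not known exactly. Their poses are not given: they have to be found in the camera images.
- rack: Desktop divider rack, fixed, turned up to 0.24 rad. Origin: on the desk; x points into the rack away from the robot, y to the left seen from the robot, z up. Seven grey steel dividers 3 mm thick, at y = -168 to +168 mm, 56 mm apart, from x = -82 to +78; front edges upright to z = 55 mm, then sloping back to x = -46 at z = 150. White floor 12 mm thick, x = -162 (open ledge) to +82.
- rail: Smooth rigid flat aluminium rail across the tops of all dividers, part of the rack: 26 mm wide (x), 345 long (y), 10 thick. Origin: centre of its underside, at x = -32, y = 0, z = 150 mm of the rack; axes as the rack's. Its top face is 160 mm above the desk. Flush screw heads mark the dividers. Binders pass under it.
- gap_one (a point): Point on the rail's top face over the middle of the first (leftmost) gap: x = -32, y = +140, z = 160 mm of the rack. The six gaps are each 53 mm wide and 56 mm apart: going to the right, their middles lie at y = +140, +84, +28, -28, -84, -140 mm of the rack.
- back_stop (a point): Middle of the rack's back, inner face, at floor level: x = +78, y = 0, z = 12 mm of the rack. The back is a low panel (to z = 55) and a cross bar (z = 108 to 150) behind all gaps. A binder that is fully home touches it: its origin is then at x = -2 mm and its spine at x = -82 mm of the rack, level with the dividers' front edges.
- binder_a: Grey A6 ring binder standing in the rack, 160 deep (x) x 40 thick (y) x 125 mm high, 0.24 to 0.5 kg. Origin: centre of its underside; its spine (white label, finger hole) faces the robot at its x = -80 mm; x points into the rack, z up. The four binders are alike; any may stand in any occupied gap, so tell them apart by position.
- binder_b: Grey A6 ring binder standing in the rack, 160 deep (x) x 40 thick (y) x 125 mm high, 0.24 to 0.5 kg. Origin: centre of its underside; its spine (white label, finger hole) faces the robot at its x = -80 mm; x points into the rack, z up. Gaps 1, 3, 5 and 6 hold one each, 2 and 4 none. Top 137 mm above the desk.
- binder_c: Grey A6 ring binder standing in the rack, 160 deep (x) x 40 thick (y) x 125 mm high, 0.24 to 0.5 kg. Origin: centre of its underside; its spine (white label, finger hole) faces the robot at its x = -80 mm; x points into the rack, z up. Sticking out: 5-70 mm in gap 1, 60-90 in gap 3, 10-80 in gap 5, 1-5 in gap 6.
- binder_d: Grey A6 ring binder standing in the rack, 160 deep (x) x 40 thick (y) x 125 mm high, 0.24 to 0.5 kg. Origin: centre of its underside; its spine (white label, finger hole) faces the robot at its x = -80 mm; x points into the rack, z up. It slides with under 6 N and has some 6 mm of play on each side in its gap.
- stamp: Wooden rubber stamp standing on the desk, 38 mm wide, 80 mm high, to the right of the rack; a bystander. Origin: centre of its underside.
- punch: Hole punch on the desk, 110 x 100 mm, about 75 mm high, to the left of the rack; a bystander. Origin: centre of its underside.
- tape: Roll of packing tape lying flat on the desk in front of the rack's right part, 100 mm across, 48 mm high; a bystander. Origin: centre of its underside.
Not all that is in view belongs to the job. Leave any blue look-alike of the binder_b alone.

How it is judged:
By the outcome, as a careful person would: the job done as asked, in the order asked, and still so for the second after the job is handed in, with the robot touching nothing.
It also fails if it takes over 48 s, if anything falls off the work surface, if the arm or the gripper's body presses on something with over 40 N, if the wrist force passes 120 N, or if a joint passes its speed limit or range.

## Robot

A 6-joint arm with a two-finger parallel gripper is mounted at the origin on the work surface. World frame = base frame: x ahead of the robot, y to its left, z up, the work surface at z = 0. Lengths are in m, angles in rad, forces in N, time in s.
With the tool pointing down it reaches from about 0.25 to 0.775 m from the base axis. Payload 4 kg.
Tool frame: the origin (TCP) lies between the finger pads; the fingertips stand 25 mm ahead of it and the grasp point (between the pads) lies 6 mm ahead of it (robot.tip_reach is the z of the fingertips in the tool frame, in m); z points along the fingers, y is the line along which they close (so a half turn about z gives the same grasp; the last joint's range is limited). The gripper opens to 94 mm and grips with 3 to 60 N. Pads are 16 mm wide; open, the fingers measure 119 mm over their backs; the gripper's body (75 mm by 177 mm) begins 78 mm behind the grasp point.
Start: joints at [1.196, 0.087, 1.371, -0, 1.684, -0.103], TCP at [0.148, 0.53, 0.231] pointing down, gripper open.
Joint ranges: [-3.1, 3.1], [-0.76, 2.03], [0.27, 2.55], [-1.08, 4.22], [0.17, 2.65], [-2.57, 2.57]. Speed limits (rad/s): [2.79, 2.79, 3.14, 3.14, 3.14, 3.14].

## Interface

Orientations are given as [roll, pitch, yaw] about the fixed x, y, z axes, in that order (R = Rz(yaw) Ry(pitch) Rx(roll)).
In Python, from bench import robot gives the robot as it stands. The module is installed in compiled form; this text tells all that it offers.
- The arm moves only by the shell command python3 -m handwheel 'ROWS'. ROWS is JSON, a list of rows, each a list of 3 entries, a list of its own where there are three numbers: the turn, a rotation vector about the world's x, y, z in units of 90 degrees (1.0 is 90 degrees), then the shift along the world's x, y, z in units of 0.05 m (1.0 is 0.05 m), then the closure, from 0 (fully open) to 1 (shut). A call has 1 to 5 rows; each row shifts and turns the commanded pose from where the row before left it; what a row does not reach is not made up. A row lasts 1/10 s, in which the tool goes at most 50 mm and 8.59 degrees, less where a joint would pass 70% of its speed; a pose out of reach is approached as far as the arm can. A call with a number of a shift or a turn outside -1 to 1 is refused whole. A call with a gripper value outside its range is refused whole. The fingers move at their own pace and stop on an object; the grip force is fixed at half the most. Time passes only in rows, so rows that do not move let the fingers close. It gives the time, the measured TCP pose, the force, the opening and the grip force at its end, in the units of the state.
- robot.get_obs(): the state, without advancing time (a new reading comes with each control period).
- robot.snapshot(name): name is "side" or "top" or "wrist"; returns (picture, depth): 400x640x3 uint8, red, green, blue; 400x640 float32, m along the optical axis (not along the pixel's ray), 0 where there is no reading.
- robot.calibration(name): a dict with "mtx" (3x3 intrinsics, pixels), "extrinsics" (4x4, takes a point from camera to world coordinates); the wrist camera has in their place "hand_eye" (4x4, takes a point from camera to tool coordinates, whose origin is the TCP and whose axes are the flange's). Camera axes: x right, y down, z forward; pixel columns grow to the right and rows downward; lengths in m; the calibration is good to about 2 mm. The wrist camera is an equidistant fisheye: a pixel r from the principal point sees the ray r / f radians off the axis. A picture is of the moment at which its call begins: read the wrist's pose just before it. calibration takes no time and is no camera call.
- robot.close_job(): hands the job in; it is judged then, once.
Trained networks look in the newest picture that a camera, given by its name, has taken for a name from the list of things; names that differ only in an ending like _2 or _b are one class to them, and where a whole thing is asked for, a point or a joint stands for the part that bears it (a point fixed in the world has none). Each returns a list of dicts, best first, with "p" (0 to 1); they miss things now and then, are a little off and sometimes report something else, mostly with a low value. They report only what shows in the picture. A call takes as long as a camera call. They do not tell look-alikes from the thing itself.
- robot.boxes_of(query, camera): "bbox" ([left, top, right, bottom] in pixels, round what is visible of it).
The state is a dict: "time": time; "joint_positions": joint angles; "qvel": joint speeds; "joint_torque": joint torques, N m; "tool_pos": TCP position; "ee_rot": TCP orientation; "wrist_force": force on the tool from outside, world axes, zero at the start; "wrist_torque": the same for the moment, N m; "width": finger opening in m; "finger_force": force on a finger pad.
Only numpy, scipy, OpenCV 4.12 (cv2) and the standard library are available. Lean on these libraries where they do the work, as an engineer would, in place of code of your own. Each camera call takes 0.05 s, during which the arm holds its last target. There are 200 camera calls.

## Working session

There is one attempt and no reset: what is moved stays moved. The work goes in short steps, Python scripts to look and compute and a shell command to move; the robot and the scene stay as the last step left them, time stands still between calls to the robot, and variables do not carry over. Pictures are saved under pics/ and viewed, at most 10 in all, crops included, and the job is handed in when it is done.

```bash
mkdir -p pics; cat > h.py <<'E'
import numpy as np, cv2
from bench import robot
def world(name, uv, d):
    c=robot.calibration(name); K=np.array(c["mtx"]); E=np.array(c["extrinsics"])
    uv=np.atleast_2d(uv); d=np.ravel(d)
    p=np.c_[(uv[:,0]-K[0,2])/K[0,0]*d,(uv[:,1]-K[1,2])/K[1,1]*d,d]
    return p@E[:3,:3].T+E[:3,3]
def cloud(name, dep):
    v,u=np.nonzero(dep>0); return np.c_[u,v], world(name,np.c_[u,v],dep[v,u])
E
python3 - <<'E'
from h import *
for n in("top","side"):
    im,d=robot.snapshot(n); cv2.imwrite(f"pics/{n}0.png",im[:,:,::-1]); np.savez(f"{n}0.npz",im=im,d=d)
    for q in("rack","rail","binder_b","stamp","punch","tape"):
        print(n,q,[(np.round(b["bbox"]).tolist(),round(b["p"],2)) for b in robot.boxes_of(q,n)])
    print(np.round(robot.calibration(n)["extrinsics"],3).tolist())
o=robot.get_obs(); print(o)
E
```

```text
top rack [([275.0, 122.0, 396.0, 219.0], 0.89)]
top rail [([278.0, 149.0, 387.0, 174.0], 0.71)]
top binder_b [([278.0, 139.0, 297.0, 193.0], 0.93), ([368.0, 139.0, 385.0, 192.0], 0.8), ([347.0, 143.0, 372.0, 199.0], 0.8), ([311.0, 152.0, 332.0, 209.0], 0.79), ([217.0, 208.0, 266.0, 256.0], 0.74), ([398.0, 142.0, 459.0, 180.0], 0.73), ([165.0, 255.0, 194.0, 309.0], 0.64), ([218.0, 122.0, 264.0, 173.0], 0.56)]
top stamp []
top punch [([170.0, 186.0, 211.0, 223.0], 0.77)]
top tape [([347.0, 253.0, 384.0, 284.0], 0.8)]
[[0.022, -0.985, 0.171, 0.241], [-1.0, -0.019, 0.015, -0.043], [-0.011, -0.171, -0.985, 1.622], [0.0, 0.0, 0.0, 1.0]]
side rack [([309.0, 133.0, 445.0, 270.0], 0.96), ([323.0, 168.0, 372.0, 215.0], 0.16)]
side rail [([350.0, 131.0, 409.0, 224.0], 0.79), ([324.0, 170.0, 369.0, 213.0], 0.22)]
side binder_b [([320.0, 138.0, 374.0, 176.0], 0.89), ([351.0, 191.0, 410.0, 242.0], 0.81), ([369.0, 200.0, 433.0, 256.0], 0.74), ([426.0, 240.0, 468.0, 323.0], 0.74), ([320.0, 110.0, 371.0, 148.0], 0.7), ([170.0, 108.0, 224.0, 163.0], 0.61), ([233.0, 135.0, 290.0, 180.0], 0.59), ([324.0
[... 277 characters left out ...]
joint_positions': array([ 1.19588479e+00,  8.71358081e-02,  1.37065837e+00,  2.22765079e-05,
        1.68362338e+00, -1.03085454e-01]), 'qvel': array([-9.37348886e-07, -1.86558299e-03,  2.47555080e-03, -7.04256494e-04,
       -1.36927242e-03,  1.07578355e-03]), 'joint_torque': array([ 1.61519940e-03, -3.39900649e+01, -3.02525604e+01,  7.21528544e-02,
        2.32202781e-02, -1.69480995e-06]), 'tool_pos': array([0.147667  , 0.52982644, 0.23056214]), 'ee_rot': array([ 3.14141622e+00, -3.99983617e-06,  2.86976908e+00]), 'wrist_force': array([-0.31380422,  0.45822434,  0.17137008]), 'wrist_torque': array([-0.01462906, -0.02040914, -0.00994023]), 'finger_force': 0.0, 'width': 0.09351503447468426}
```

```bash
python3 - <<'E'
from h import *
im=cv2.imread("pics/top0.png")[110:310,160:470]; cv2.imwrite("pics/topc.png",cv2.resize(im,None,fx=2.5,fy=2.5,interpolation=cv2.INTER_CUBIC))
im=cv2.imread("pics/side0.png")[100:330,230:480]; cv2.imwrite("pics/sidec.png",cv2.resize(im,None,fx=2.5,fy=2.5,interpolation=cv2.INTER_CUBIC))
for n,(x0,y0,x1,y1) in (("top",(270,140,395,185)),("side",(340,125,415,230))):
    d=np.load(n+"0.npz")["d"]; uv,p=cloud(n,d)
    m=(uv[:,0]>x0)&(uv[:,0]<x1)&(uv[:,1]>y0)&(uv[:,1]<y1)&(abs(p[:,2]-.160)<.009)
    q=p[m]; r=cv2.minAreaRect((q[:,:2]*1000).astype(np.float32))
    c=q.mean(0); w,v=np.linalg.eigh(np.cov(q[:,:2].T)); print(n,m.sum(),c.round(4),np.median(q[:,2]),"yaw",np.arctan2(-v[0,1]*np.sign(v[1,1]),abs(v[1,1])),r)
E
```

```text
top 1034 [ 0.6402 -0.0812  0.1597] 0.16000267523484202 yaw -0.10723846763866202 ((666.1768798828125, -82.77951049804688), (344.3396301269531, 82.53910064697266), 83.55707550048828)
side 1029 [ 0.6359 -0.0982  0.1571] 0.15718474880315958 yaw -0.11634506352157273 ((671.82080078125, -84.10345458984375), (344.3952941894531, 94.22362518310547), 83.55167388916016)
```

View pics/topc.png

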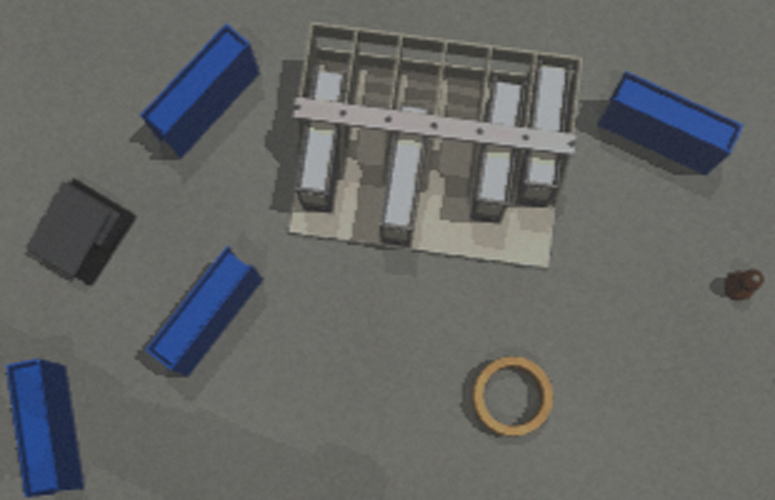

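View pics/sidec.png

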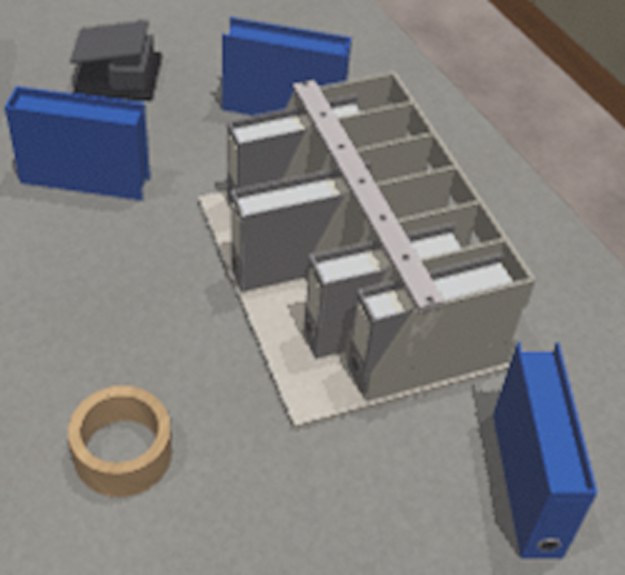

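The top crop shows the rack with its rail running from (295,108) to (577,142). Four grey binders stand in it: gap 1 at (318,160), gap 3 at (405,185), gap 5 at (493,180) and gap 6 at (541,170). Gaps 2 and 4 are empty. The blue binders outside the rack are look-alikes. The target is the grey binder at about (405,185), in the third gap from the left and sticking out the most. Next I fit the rail and the binder precisely.

```bash
cat >> h.py <<'E'
def rackfit(name, dep, box, c0, yaw0):
    uv,p=cloud(name,dep); x0,y0,x1,y1=box
    m=(uv[:,0]>x0)&(uv[:,0]<x1)&(uv[:,1]>y0)&(uv[:,1]<y1)&(abs(p[:,2]-.158)<.008); p=p[m]
    c=np.array(c0); yaw=yaw0
    for _ in range(15):
        ax=np.array([np.cos(yaw),np.sin(yaw)]); ay=np.array([-ax[1],ax[0]])
        q=p[:,:2]-c; a=q@ax; b=q@ay; k=(abs(a)<.017)&(abs(b)<.18)
        s,i=np.polyfit(b[k],a[k],1); 
        c=c+ax*(i)+ay*(np.percentile(b[k],.5)+np.percentile(b[k],99.5))/2; yaw-=s
    return c,yaw,k.sum(),np.ptp(a[k]),np.ptp(b[k]),np.median(p[k,2])
E
python3 - <<'E'
from h import *
R={}
for n,box in (("top",(270,140,395,185)),("side",(340,125,415,230))):
    d=np.load(n+"0.npz")["d"]; r=rackfit(n,d,box,(.636,-.083),-.11); print(n,r); R[n]=r
for n in R:
    c,yaw=R["top"][:2]; ax=np.array([np.cos(yaw),np.sin(yaw)]); ay=np.array([-ax[1],ax[0]])
    o=c+.032*ax
    d=np.load(n+"0.npz")["d"]; uv,p=cloud(n,d); q=p[:,:2]-o; a=q@ax;b=q@ay
    for i,y in enumerate((.14,.084,.028,-.028,-.084,-.14)):
        k=(abs(p[:,2]-.137)<.006)&(abs(b-y)<.03)&(a<-.05)&(a>-.2)
        if k.sum()>10: print(n,"gap",i+1,"n",k.sum(),"spine x",np.percentile(a[k],2).round(4),"y",b[k].min().round(4),b[k].max().round(4),"z",np.median(p[k,2]).round(4))
    k=(abs(p[:,2]-.08)<.04)&(abs(b-.028)<.025)&(a<-.1)&(a>-.2); print("ahead of spine",a[k].min() if k.any() else None)
c,yaw=R["top"][:2]; ax=np.array([np.cos(yaw),np.sin(yaw)]); ay=np.array([-ax[1],ax[0]]);o=c+.032*ax
print("rack",o,yaw); 
for y in (.14,.028): print("rail gap",c+ay*y)
for x in (-.2,-.16,-.082): print(x,o+ax*x+ay*.028)
E
```

```text
top (array([ 0.63881862, -0.07916023]), np.float64(-0.11813114278108428), np.int64(959), np.float64(0.03279500344234916), np.float64(0.34434215351270403), np.float64(0.15996370981468577))
side (array([ 0.63761015, -0.08085386]), np.float64(-0.11716431220405604), np.int64(1052), np.float64(0.029525372909286977), np.float64(0.344319308632137), np.float64(0.15715913722669533))
top gap 1 n 96 spine x -0.1286 y 0.1121 0.166 z 0.135
top gap 3 n 137 spine x -0.1589 y 0.0079 0.0565 z 0.1344
top gap 5 n 79 spine x -0.112 y -0.1118 -0.0552 z 0.1348
top gap 6 n 47 spine x -0.0829 y -0.1695 -0.1111 z 0.1344
ahead of spine -0.16070354392059433
side gap 1 n 89 spine x -0.1286 y 0.1133 0.1602 z 0.1332
side gap 3 n 147 spine x -0.1591 y 0.006 0.0553 z 0.1334
side gap 5 n 101 spine x -0.1115 y -0.1047 -0.056 z 0.1335
side gap 6 n 67 spine x -0.0832 y -0.1679 -0.1167 z 0.134
ahead of spine -0.16043180621000394
rack [ 0.6705956  -0.08293164] -0.11813114278108428
rail gap [0.65531854 0.05986406]
rail gap [ 0.6421186  -0.05135537]
-0.2 [ 0.47528946 -0.03155547]
-0.16 [ 0.51501068 -0.03626973]
-0.082 [ 0.59246707 -0.04546254]
```

The top and side fits agree: rack yaw is about -0.118, and the third binder's spine is about 78 mm out, at rack x = -0.159. I close the fingers, align them with the rack and move above gap one.

```bash
python3 -m handwheel '[[[0,0,0.05],[0.3,-0.28,0],1],[[0,0,0.048],[0.6,-0.56,0],1],[[0,0,0],[0.7,-0.65,0],1],[[0,0,0],[0.7,-0.65,0],1],[[0,0,0],[0.7,-0.65,0],1]]' && python3 -m handwheel '[[[0,0,0],[0.7,-0.65,0],1],[[0,0,0],[0.7,-0.65,0],1],[[0,0,0],[0.7,-0.65,0],1],[[0,0,0],[0.7,-0.65,0],1],[[0,0,0],[0.7,-0.65,0],1]]' && python3 -m handwheel '[[[0,0,0],[0.7,-0.65,0],1],[[0,0,0],[0.7,-0.65,0],1],[[0,0,0],[0.7,-0.65,0],1],[[0,0,0],[0.3,-0.3,0],1],[[0,0,0],[0,0,0],1]]'
```

```text
time: 1.2
tool_pos: [0.2986, 0.3891, 0.2307]
ee_rot: [3.141, 0.001, 3.025]
wrist_force: [0.4, -0.1, 0.3]
width: 0.0573
finger_force: 0.0
time: 1.7
tool_pos: [0.4739, 0.2263, 0.2308]
ee_rot: [3.141, 0.001, 3.024]
wrist_force: [-0.4, -0.4, 0.4]
width: 0.0177
finger_force: 0.0
time: 2.2
tool_pos: [0.5943, 0.1127, 0.2294]
ee_rot: [-3.141, -0.001, 3.019]
wrist_force: [0.3, -1.0, 0.6]
width: 0.0004
finger_force: 0.0
```

```bash
python3 -m handwheel '[[[0,0,0],[0.6,-0.53,0],1],[[0,0,0],[0.6,-0.53,0],1],[[0,0,0],[0,0,-0.4],1],[[0,0,0],[0,0,-0.2],1],[[0,0,0],[0,0,0],1]]'
```

```text
time: 2.7
tool_pos: [0.6509, 0.0635, 0.1981]
ee_rot: [3.142, -0.005, 3.025]
wrist_force: [-0.2, 0.0, -0.6]
width: 0.0007
finger_force: 0.0
```

```bash
python3 -m handwheel '[[[0,0,0],[0.08,-0.08,-0.1],1],[[0,0,0],[0,0,-0.08],1],[[0,0,0],[0,0,0],1],[[0,0,0],[0,0,0],1]]'
```

```text
time: 3.1
tool_pos: [0.6566, 0.0586, 0.192]
ee_rot: [3.141, 0.001, 3.024]
wrist_force: [0.2, -0.0, -0.7]
width: 0.0004
finger_force: 0.0
```

```bash
python3 -c "
from h import *
im,d=robot.snapshot('side'); cv2.imwrite('pics/side1.png',cv2.resize(im[90:290,300:480,::-1],None,fx=3,fy=3))
im,d=robot.snapshot('top'); cv2.imwrite('pics/top1.png',cv2.resize(im[110:240,260:410,::-1],None,fx=4,fy=4))"
```

```text
(no output)
```

View pics/side1.png

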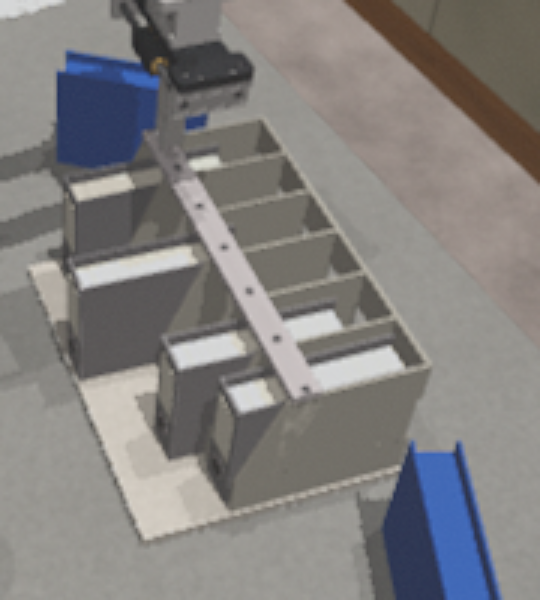

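The side crop shows the closed fingertips just above the rail's far end at (170,155), over the leftmost gap. The second divider's screw is nearby at (178,168). I descend gently now.

```bash
python3 -m handwheel '[[[0,0,0],[-0.02,0,-0.06],1],[[0,0,0],[0,0,-0.04],1],[[0,0,0],[0,0,0],1]]'; python3 -m handwheel '[[[0,0,0],[0,0,-0.02],1],[[0,0,0],[0,0,0],1]]';
```

```text
time: 3.5
tool_pos: [0.6554, 0.0583, 0.1859]
ee_rot: [-3.142, -0.001, 3.024]
wrist_force: [0.1, 1.1, -0.4]
width: 0.0003
finger_force: 0.0
time: 3.7
tool_pos: [0.6557, 0.0583, 0.1855]
ee_rot: [3.141, 0.0, 3.024]
wrist_force: [0.1, 0.3, 0.1]
width: 0.0006
finger_force: 0.0
```

```bash
for i in 1; do python3 -m handwheel '[[[0,0,0],[0,0,-0.02],1],[[0,0,0],[0,0,0],1]]'; done; python3 -m handwheel '[[[0,0,0],[0,0,-0.01],1],[[0,0,0],[0,0,0],1]]'
```

```text
time: 3.9
tool_pos: [0.6558, 0.0583, 0.1853]
ee_rot: [3.141, 0.001, 3.024]
wrist_force: [-0.7, 0.3, 3.8]
width: 0.0007
finger_force: 1.5
time: 4.1
tool_pos: [0.6558, 0.0583, 0.1853]
ee_rot: [3.141, 0.001, 3.024]
wrist_force: [-2.0, 0.8, 4.8]
width: 0.0001
finger_force: 2.5
```

```bash
python3 -m handwheel '[[[0,0,0],[0,0,-0.014],1],[[0,0,0],[0,0,0],1]]'; python3 -m handwheel '[[[0,0,0],[-0.007,-0.06,0],1],[[0,0,0],[-0.007,-0.06,0],1],[[0,0,0],[-0.007,-0.06,0],1]]'
```

```text
time: 4.3
tool_pos: [0.6558, 0.0583, 0.1853]
ee_rot: [3.141, 0.002, 3.024]
wrist_force: [-2.5, -0.7, 6.6]
width: 0.0006
finger_force: 3.4
time: 4.6
tool_pos: [0.6557, 0.0511, 0.1853]
ee_rot: [3.138, 0.004, 3.025]
wrist_force: [0.3, 3.2, 5.2]
width: 0.0006
finger_force: 2.8
```

```bash
python3 -m handwheel '[[[0,0,0],[-0.013,-0.1,0],1],[[0,0,0],[-0.013,-0.1,0],1],[[0,0,0],[-0.013,-0.1,0],1],[[0,0,0],[-0.013,-0.1,0],1],[[0,0,0],[-0.013,-0.1,0],1]]'
```

```text
time: 5.1
tool_pos: [0.6526, 0.0259, 0.1853]
ee_rot: [3.138, 0.004, 3.025]
wrist_force: [1.2, 3.2, 5.5]
width: 0.0006
finger_force: 2.8
```

```bash
python3 -m handwheel '[[[0,0,0],[-0.013,-0.1,0],1],[[0,0,0],[-0.013,-0.1,0],1],[[0,0,0],[-0.013,-0.1,0],1],[[0,0,0],[-0.013,-0.1,0],1],[[0,0,0],[-0.013,-0.1,0],1]]'; python3 -m handwheel '[[[0,0,0],[-0.014,-0.1,0],1],[[0,0,0],[-0.014,-0.1,0],1],[[0,0,0],[-0.014,-0.1,0],1],[[0,0,0],[-0.014,-0.1,0],1],[[0,0,0],[-0.014,-0.1,0],1]]'
```

```text
time: 5.6
tool_pos: [0.6494, 0.0009, 0.1853]
ee_rot: [3.138, 0.005, 3.025]
wrist_force: [0.1, 3.6, 5.3]
width: 0.0005
finger_force: 2.8
time: 6.1
tool_pos: [0.6459, -0.0241, 0.1853]
ee_rot: [3.138, 0.004, 3.025]
wrist_force: [0.3, 3.7, 5.6]
width: 0.0005
finger_force: 2.8
```

```bash
python3 -m handwheel '[[[0,0,0],[-0.016,-0.11,0],1],[[0,0,0],[-0.016,-0.11,0],1],[[0,0,0],[-0.016,-0.11,0],1],[[0,0,0],[-0.016,-0.11,0],1],[[0,0,0],[-0.014,-0.1,0],1]]'; python3 -m handwheel '[[[0,0,0],[0,0,0],1],[[0,0,0],[0,0,0],1]]'
```

```text
time: 6.6
tool_pos: [0.642, -0.0512, 0.1853]
ee_rot: [3.138, 0.004, 3.025]
wrist_force: [0.3, 3.8, 5.3]
width: 0.0005
finger_force: 2.9
time: 6.8
tool_pos: [0.6419, -0.052, 0.1853]
ee_rot: [3.14, 0.004, 3.024]
wrist_force: [1.3, 1.2, 6.1]
width: 0.0006
finger_force: 2.9
```

The fingertip is at the third gap with contact held all along. Now I lift, back off in front of the spine, and lower.

```bash
python3 -m handwheel '[[[0,0,0],[0,0,0.3],1],[[0,0,0],[0,0,0.4],1],[[0,0,0],[-0.4,0.05,0],1],[[0,0,0],[-0.8,0.1,0],1],[[0,0,0],[-0.8,0.1,0],1]]'; python3 -m handwheel '[[[0,0,0],[-0.8,0.1,0],1],[[0,0,0],[-0.44,0.06,0],1],[[0,0,0],[0,0,0],1],[[0,0,0],[0,0,0],1]]'
```

```text
time: 7.3
tool_pos: [0.5398, -0.0403, 0.2183]
ee_rot: [-3.141, -0.0, 3.024]
wrist_force: [0.0, -0.2, 0.6]
width: 0.0005
finger_force: 0.0
time: 7.7
tool_pos: [0.4791, -0.0323, 0.219]
ee_rot: [-3.141, 0.002, 3.024]
wrist_force: [0.1, -0.6, 0.6]
width: 0.0008
finger_force: 0.0
```

```bash
python3 -m handwheel '[[[0,0,0],[0,0,-0.6],1],[[0,0,0],[0,0,-0.8],1],[[0,0,0],[0,0,-0.7],1],[[0,0,0],[0,0,-0.28],1],[[0,0,0],[0,0,0],1]]'; python3 -m handwheel '[[[0,0,0],[0,0,0],1]]'; python3 - <<'E'
from h import *
im,d=robot.snapshot('side'); cv2.imwrite('pics/side2.png',cv2.resize(im[90:290,300:480,::-1],None,fx=3,fy=3))
E
```

```text
time: 8.2
tool_pos: [0.4779, -0.0321, 0.0968]
ee_rot: [3.141, -0.006, 3.024]
wrist_force: [0.4, -0.3, -0.9]
width: 0.0004
finger_force: 0.0
time: 8.3
tool_pos: [0.4801, -0.0325, 0.1005]
ee_rot: [-3.142, 0.002, 3.024]
wrist_force: [0.7, 0.0, 0.6]
width: 0.0007
finger_force: 0.0
```

View pics/side2.png

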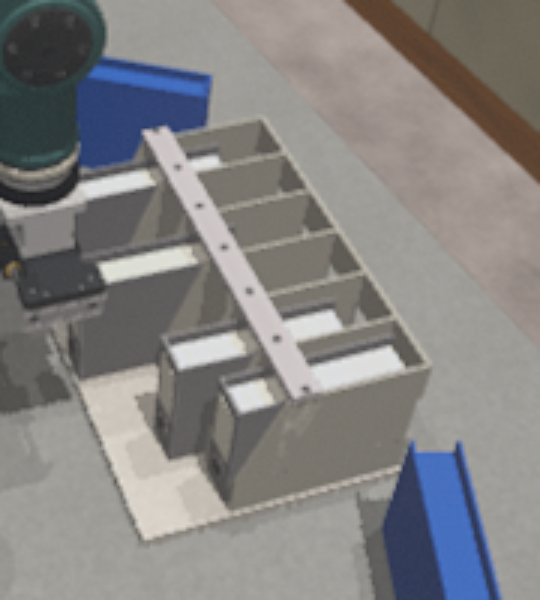

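The picture shows the gripper standing in front of the gap-3 binder at about (70,300), clear of the other binders. I start the push.

```bash
python3 -m handwheel '[[[0,0,0],[0.2,-0.024,0],1],[[0,0,0],[0.2,-0.024,0],1],[[0,0,0],[0.1,-0.012,0],1],[[0,0,0],[0.1,-0.012,0],1],[[0,0,0],[0.1,-0.012,0],1]]'; python3 -m handwheel '[[[0,0,0],[0.1,-0.012,0],1],[[0,0,0],[0.1,-0.012,0],1],[[0,0,0],[0.1,-0.012,0],1],[[0,0,0],[0.1,-0.012,0],1],[[0,0,0],[0.1,-0.012,0],1]]'
```

```text
time: 8.85
tool_pos: [0.5134, -0.0365, 0.0995]
ee_rot: [-3.141, -0.002, 3.024]
wrist_force: [-4.3, -0.4, 2.3]
width: 0.0007
finger_force: 2.1
time: 9.35
tool_pos: [0.5391, -0.0394, 0.0994]
ee_rot: [3.141, -0.0, 3.024]
wrist_force: [-3.9, 0.2, 4.1]
width: 0.0006
finger_force: 2.2
```

```bash
python3 -m handwheel '[[[0,0,0],[0.1,-0.012,0],1],[[0,0,0],[0.1,-0.012,0],1],[[0,0,0],[0.1,-0.012,0],1],[[0,0,0],[0.1,-0.012,0],1],[[0,0,0],[0.1,-0.012,0],1]]'; python3 -m handwheel '[[[0,0,0],[0.1,-0.012,0],1],[[0,0,0],[0.08,-0.01,0],1],[[0,0,0],[0.06,-0.007,0],1],[[0,0,0],[0.04,-0.005,0],1],[[0,0,0],[0,0,0],1]]'
```

```text
time: 9.85
tool_pos: [0.5641, -0.0424, 0.0993]
ee_rot: [3.141, -0.0, 3.024]
wrist_force: [-4.3, 0.6, 3.3]
width: 0.0004
finger_force: 2.2
time: 10.35
tool_pos: [0.5782, -0.0441, 0.0992]
ee_rot: [3.142, 0.001, 3.024]
wrist_force: [-2.5, -0.3, 1.2]
width: 0.0008
finger_force: 0.9
```

```bash
python3 -m handwheel '[[[0,0,0],[0.04,-0.005,0],1],[[0,0,0],[0.04,-0.005,0],1],[[0,0,0],[0,0,0],1]]'; python3 -m handwheel '[[[0,0,0],[0.03,-0.004,0],1],[[0,0,0],[0,0,0],1]]';  python3 -m handwheel '[[[0,0,0],[0.02,-0.002,0],1],[[0,0,0],[0,0,0],1]]'
```

```text
time: 10.65
tool_pos: [0.5821, -0.0446, 0.0991]
ee_rot: [3.141, 0.001, 3.024]
wrist_force: [-3.1, -0.3, 1.1]
width: 0.0008
finger_force: 1.0
time: 10.85
tool_pos: [0.5834, -0.0448, 0.0991]
ee_rot: [3.141, 0.0, 3.024]
wrist_force: [-2.4, 0.4, 1.3]
width: 0.0007
finger_force: 1.1
time: 11.05
tool_pos: [0.5843, -0.0449, 0.0991]
ee_rot: [3.142, 0.0, 3.024]
wrist_force: [-2.5, 0.1, 0.3]
width: 0.0004
finger_force: 1.1
```

```bash
python3 -m handwheel '[[[0,0,0],[0.02,-0.002,0],1],[[0,0,0],[0,0,0],1]]'; python3 -m handwheel '[[[0,0,0],[0.02,-0.002,0],1],[[0,0,0],[0,0,0],1]]';  python3 -m handwheel '[[[0,0,0],[0.02,-0.002,0],1],[[0,0,0],[0,0,0],1]]'
```

```text
time: 11.25
tool_pos: [0.5843, -0.0449, 0.0992]
ee_rot: [3.142, -0.002, 3.024]
wrist_force: [-5.1, 0.8, 2.7]
width: 0.0008
finger_force: 2.8
time: 11.45
tool_pos: [0.5842, -0.0449, 0.0992]
ee_rot: [-3.142, -0.005, 3.024]
wrist_force: [-9.1, 0.8, 4.8]
width: 0.0005
finger_force: 4.4
time: 11.65
tool_pos: [0.5842, -0.0449, 0.0992]
ee_rot: [-3.141, -0.008, 3.024]
wrist_force: [-10.8, 0.6, 5.9]
width: 0.0004
finger_force: 6.1
```

The force climbs while the position stays at 0.5842, which is exactly where I predicted home, so the binder is in. I retreat and verify.

```bash
python3 -m handwheel '[[[0,0,0],[-0.2,0.024,0],1],[[0,0,0],[-0.6,0.07,0],1],[[0,0,0],[-0.8,0.095,0],1],[[0,0,0],[-0.8,0.095,0],1],[[0,0,0],[-0.4,0.05,0.4],1]]'; python3 -m handwheel '[[[0,0,0],[-0.6,0,0.7],1],[[0,0,0],[-0.6,0,0.7],1],[[0,0,0],[-0.6,0,0.7],1],[[0,0,0],[0,0,0],1],[[0,0,0],[0,0,0],1]]'; python3 - <<'E'
from h import *
o=np.array([.6705,-.0832]); yaw=-.118; ax=np.array([np.cos(yaw),np.sin(yaw)]); ay=np.array([-ax[1],ax[0]])
for n in("top","side"):
    im,d=robot.snapshot(n); uv,p=cloud(n,d); q=p[:,:2]-o; a=q@ax;b=q@ay
    cv2.imwrite(f"pics/{n}3.png",cv2.resize(im[100:300,230:480,::-1],None,fx=3,fy=3))
    for i,y in enumerate((.14,.084,.028,-.028,-.084,-.14)):
        k=(abs(p[:,2]-.137)<.006)&(abs(b-y)<.022)&(a<-.05)&(a>-.2)
        if k.sum()>10: print(n,"gap",i+1,k.sum(),"spine x",np.percentile(a[k],2).round(4))
E
```

```text
time: 12.15
tool_pos: [0.4426, -0.0276, 0.1159]
ee_rot: [3.141, -0.007, 3.024]
wrist_force: [-0.1, 0.2, 0.2]
width: 0.0004
finger_force: 0.0
time: 12.65
tool_pos: [0.3581, -0.0287, 0.2255]
ee_rot: [-3.141, 0.006, 3.023]
wrist_force: [0.3, -0.0, 0.3]
width: 0.0007
finger_force: 0.0
top gap 1 86 spine x -0.1289
top gap 3 43 spine x -0.0817
top gap 5 67 spine x -0.1118
top gap 6 47 spine x -0.0836
side gap 1 79 spine x -0.129
side gap 3 48 spine x -0.082
side gap 5 96 spine x -0.1119
side gap 6 62 spine x -0.0829
```

View pics/side3.png

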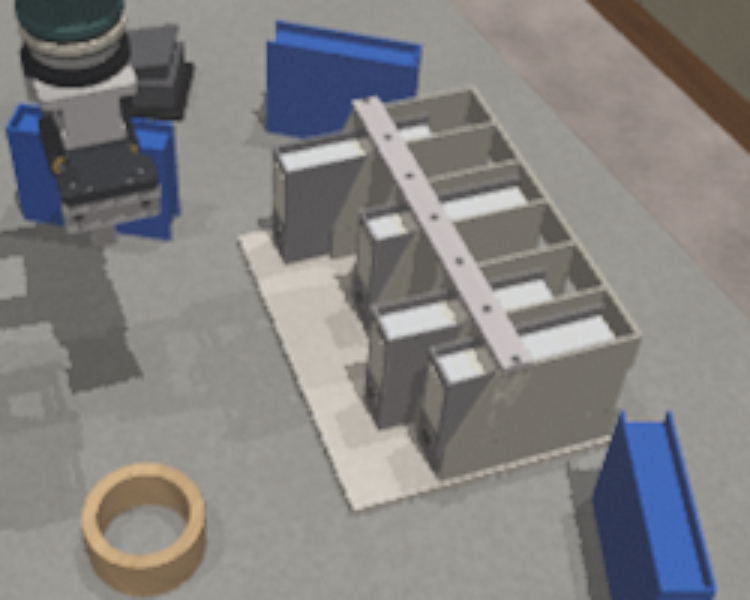

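The gap-3 binder at (385,250) is home, with its spine at rack x = -0.082. The other binders read the same as before, the bystanders look undisturbed, and the robot touches nothing.

```bash
python3 -c "
from bench import robot
print(robot.close_job())"
```

```text
the job is handed in; nothing more can be done
None
```

The job is handed in: the fingertip ran along the rail from gap 1 to gap 3 in steady contact, and the third-gap binder is pushed fully home, with the other binders where they were.

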